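# Set and lock the bobbin sander's depth dial

## Task

Set the bench sander's depth: turn the black knob on the sloping dial until its white pointer stands at the brass index tab on the dial's rim, and then swing the crank handle of the lock ring beneath the knob clockwise as far as it goes, so that the setting is locked. The pointer must still be at the tab when you let go; do not shift the tab, and leave the glue bottle, mug and tin where they are.

Things in the scene. Friction and masses are not known exactly. Their poses are not given: they have to be found in the camera images.
- sander: Fixed blue bench sander; origin on the bench under the dial's centre, x from dial to drum, y left, z up. Its sloping face (236 x 236 mm) leans 32 deg from level towards -x. Behind, it reaches x = +310 mm, y = +-145 mm: steel table at height 182 mm, drum 56 mm wide to height 281 mm. Its upright dust pipe, 60 mm in diameter, 335 mm tall, stands at x = 0, y = -195 mm (right of the dial).
- dial_center (a point): Centre of the round aluminium dial (224 mm in diameter), on its top surface. z = turning axis of knob and lock ring, square to the sloping face, up and leaning 32 deg from vertical to the sander's -x; x = up the slope; y = left. Heights below are along z above this point. Clockwise: as seen looking down on the dial.
- depth_knob (a joint): Angle of the knob, rad, grows clockwise; 0 = pointer straight up the slope (+x of dial_center). Range -2.4 to 2.4, stays where left, turning friction about 0.12 N m.
- knob_grip (a point): On the turning axis, in the middle of the knob's grip: a black bar 70 mm long and 22 mm thick, at heights 32 to 68 mm (the point is at 56 mm), lying in line with the pointer. Below it a round hub 72 mm in diameter, heights 20 to 32 mm.
- pointer_tip (a point): Tip of the knob's white pointer, 64 mm from the axis at height 25 mm; turns with the knob.
- index_tip (a point): Inner end of the brass index tab, 64 mm from the axis at height 25 mm, where the pointer's tip must come. The tab is an L-shaped clip, 8 mm wide (24 mm at the rim), top at height 28 mm, reaching from here out to the dial's rim; stiff (3 N m), not to be shifted. It stands anywhere from 30 deg anticlockwise to 50 deg clockwise of straight up the slope.
- lock_ring (a joint): Angle of the lock ring, rad, grows clockwise (tightening); 0 = crank handle points right (-y of dial_center), 1.57 = down the slope, 2.75 = end stop = tight. Stays where left, turning friction about 0.2 N m.
- lock_handle (a point): Point in the axis of the lock ring's crank handle, 80 mm from the turning axis, at height 56 mm. The handle is a black round post, 24 mm in diameter, parallel to the turning axis, heights 13 to 71 mm, on a flat steel arm (22 mm wide, top at height 14 mm) of the steel ring (92 mm in diameter, heights 1 to 17 mm) under the knob.
- glue: White glue bottle, 66 mm in diameter, 150 mm tall, standing loose; origin at its underside. Leave alone.
- mug: White mug, 80 mm in diameter, 95 mm tall, handle to its +y, standing loose; origin at its underside. Leave alone.
- tin: Round tin, 90 mm in diameter, 130 mm tall, standing loose; origin at its underside. Leave alone.

How it is judged:
By the outcome, as a careful person would: the job done as asked, in the order asked, and still so for the second after the job is handed in, with the robot touching nothing.
It also fails if it takes over 67 s, if anything falls off the work surface, if the arm or the gripper's body presses on something with over 40 N, if the wrist force passes 120 N, or if a joint passes its speed limit or range.

## Robot

A 7-joint arm with a two-finger parallel gripper is mounted at the origin on the work surface. World frame = base frame: x ahead of the robot, y to its left, z up, the work surface at z = 0. Lengths are in m, angles in rad, forces in N, time in s.
With the tool pointing down it reaches from about 0.425 to 0.925 m from the base axis. Payload 6.8 kg.
Tool frame: the origin (TCP) lies between the finger pads; the fingertips stand 14 mm ahead of it and the grasp point (between the pads) lies 5 mm behind it; z points along the fingers, y is the line along which they close (so a half turn about z gives the same grasp; the last joint's range is limited). The gripper opens to 85 mm and grips with 20 to 120 N. Pads are 22 mm wide; open, the fingers measure 114 mm over their backs; the gripper's body (76 mm by 85 mm) begins 54 mm behind the grasp point. The pads swing forward as they close: fully open they stand 13 mm farther back than shut.
Start: joints at [-1.322, 0.477, 0.022, 1.555, -0.011, 1.109, -0.083], TCP at [0.236, 0.633, 0.245] pointing down, gripper open.
Joint ranges: [-2.96, 2.96], [-0.34, 2.1], [-1.41, 1.46], [0.24, 2.44], [-1.37, 4.51], [0.17, 1.92], [-2.96, 2.96]. Speed limits (rad/s): [2.39, 2.39, 3.14, 3.14, 3.14, 3.14, 3.14].

## Interface

Orientations are given as a rotation vector (axis times angle).
In Python, from bench import r, eyes, ticket gives the robot as it stands. The module is installed in compiled form; this text tells all that it offers.
- The arm moves only by the tool arm_command, never from a script. Its argument "plan" is text: rows parted by semicolons, each of 4 numbers parted by spaces: the shift along the tool's x, y, z in m, then the turn about the tool's z in degrees. In form: tx ty tz yaw; .... A call has 1 to 20 rows; each row shifts and turns the commanded pose from where the row before left it, along the tool's axes as they then stand; what a row does not reach is not made up. A row lasts 1/8 s, in which the tool goes at most 62.5 mm and 10.7 degrees, less where a joint would pass 70% of its speed; a pose out of reach is approached as far as the arm can. A call is refused whole if a number of a shift passes 0.0625 or a number of a turn 10.7, either way. A call with a gripper value outside its range is refused whole. "hand" is the closure, from -1 (fully open) to 1 (shut), set as the call begins (left out, the last holds). The fingers move at their own pace and stop on an object; "grip_force" is the grip in N (left out, the last holds). Time passes only in rows, so rows that do not move let the fingers close. It gives the time, the measured TCP pose, the force, the opening and the grip force at its end, in the units of the state.
- r.get_obs(): the state, without advancing time (a new reading comes with each control period).
- eyes.grab_frame(name): name is "scene" or "side" or "wrist"; returns (picture, depth): 384x512x3 uint8, red, green, blue; 384x512 float32, m along the optical axis (not along the pixel's ray), 0 where there is no reading.
- eyes.calibration(name): a dict with "fov_y" (degrees; the focal length in pixels is half the picture's height over the tangent of half this angle, whatever the lens; pixels are square), "cx", "cy" (the principal point, pixels), "k1" (the pictures are not rectified: a ray, as slopes to the right and down, at radius r is drawn at 1 + k1 r^2 times it, then the intrinsics apply), "origin" and "attitude" of the camera in the world; the wrist camera has in their place "tool_from_camera" (4x4, takes a point from camera to tool coordinates, whose origin is the TCP and whose axes are the flange's). Camera axes: x right, y up, looking along -z (the intrinsics and any distortion apply to the point x, -y, -z); pixel columns grow to the right and rows downward; lengths in m; the calibration is good to about 2 mm. A picture is of the moment at which its call begins: read the wrist's pose just before it. calibration takes no time and is no camera call.
- ticket.hand_in(): hands the job in; it is judged then, once.
The state is a dict: "clock": time; "joints": joint angles; "qvel": joint speeds; "tau": joint torques, N m; "tcp_pos": TCP position; "orientation": TCP orientation; "contact_force": force on the tool from outside, world axes, zero at the start; "moment": the same for the moment, N m; "grip_width": finger opening in m; "gripper_force": force on a finger pad.
Only numpy, scipy, OpenCV 4.12 (cv2) and the standard library are available. Lean on these libraries where they do the work, as an engineer would, in place of code of your own. Each camera call takes 0.05 s, during which the arm holds its last target. There are 200 camera calls.

## Working session

There is one attempt and no reset: what is moved stays moved. The work goes in short steps, Python scripts to look and compute and a tool call to move; the robot and the scene stay as the last step left them, time stands still between calls to the robot, and variables do not carry over. Pictures are saved under pics/ and viewed, at most 10 in all, crops included, and the job is handed in when it is done.

Besides the shell and the picture viewer there is one more tool, called as name(argument=value, ...) on one line, values as JSON. arm_command: Moves the arm, as the interface text tells. Its arguments: {"type":"object","properties":{"plan":{"type":"string"},"hand":{"type":"number"},"grip_force":{"type":"number"}},"required":["plan"]}

```bash
mkdir -p pics
cat > h.py <<'E'
import numpy as np, cv2
from scipy.spatial.transform import Rotation as R
from bench import r, eyes, ticket
def cam(n):
    c=eyes.calibration(n); f=192/np.tan(np.radians(c['fov_y'])/2)
    return c,f
def pose(n,c,o):
    if n=='wrist':
        T=np.eye(4);T[:3,:3]=R.from_rotvec(o['orientation']).as_matrix();T[:3,3]=o['tcp_pos']
        return T@np.array(c['tool_from_camera'])
    T=np.eye(4);a=np.array(c['attitude'],float)
    T[:3,:3]=a if a.shape==(3,3) else R.from_rotvec(a).as_matrix();T[:3,3]=c['origin'];return T
def grab(n,fn):
    o=r.get_obs();p,d=eyes.grab_frame(n);cv2.imwrite('pics/'+fn+'.png',p[:,:,::-1])
    c,f=cam(n);np.savez('pics/'+fn+'.npz',p=p,d=d,T=pose(n,c,o),f=f,c=[c['cx'],c['cy'],c['k1']]);return p,d
def load(fn): return np.load('pics/'+fn+'.npz')
def rays(z,uv):
    cx,cy,k=z['c'];f=float(z['f']);uv=np.atleast_2d(uv).astype(float)
    q=cv2.undistortPoints(uv[:,None],np.array([[f,0,cx],[0,f,cy],[0,0,1]]),np.array([k,0,0,0,0.]))[:,0]
    return np.c_[q[:,0],-q[:,1],-np.ones(len(q))]
def world(z,uv,depth=None):
    uv=np.atleast_2d(uv);a=rays(z,uv)
    d=np.array([z['d'][int(round(v)),int(round(u))] for u,v in uv]) if depth is None else depth
    return (a*np.reshape(d,(-1,1)))@z['T'][:3,:3].T+z['T'][:3,3]
def cloud(z):
    v,u=np.mgrid[:384,:512];return world(z,np.c_[u.ravel(),v.ravel()]).reshape(384,512,3)
E
python3 - <<'E'
from h import *
for n in('scene','side','wrist'):
    c=eyes.calibration(n);print(n,c)
a=grab('scene','s0')[0];b=grab('side','d0')[0];w=grab('wrist','w0')
cv2.imwrite('pics/both.png',cv2.resize(np.hstack([a,b])[:,:,::-1],(800,300)))
print(r.get_obs())
E
```

```text
scene {'fov_y': 43.443709395483246, 'cx': 255.89397489349184, 'cy': 199.65684458996034, 'k1': -0.14492356760045225, 'origin': array([1.44116527, 0.56154711, 0.80766976]), 'attitude': array([0.56345091, 1.03131026, 1.94064197])}
side {'fov_y': 50.64757373922912, 'cx': 258.32975890761486, 'cy': 195.3880871191129, 'k1': -0.06472857183632204, 'origin': array([0.38756449, 0.62915716, 0.73084501]), 'attitude': array([ 0.18836875, -1.10911677, -2.61981994])}
wrist {'fov_y': 68.29350243916518, 'cx': 252.90981930957304, 'cy': 188.93429019242583, 'k1': -0.060893048744806826, 'tool_from_camera': array([[-5.45717224e-04,  9.59090760e-01,  2.83098244e-01,
         7.15959239e-02],
       [ 9.99999839e-01,  5.67616963e-04,  4.66605079e-06,
         7.82512851e-04],
       [-1.56216199e-04,  2.83098201e-01, -9.59090916e-01,
        -1.28801768e-01],
       [ 0.00000000e+00,  0.00000000e+00,  0.00000000e+00,
         1.00000000e+00]])}
{'clock': 0.15, 'joints': array([-1.32209987,  0.47765328,  0.02236857,  1.55620366, -0.0115199 ,
        1.1093451 , -0.08311747]), 'qvel': array([-0.00168699, -0.0025752 ,  0.00088496, -0.00379246,  0.00047092,
       -0.00066735,  0.00066877]), 'tau': array([ 2.30451282e-03, -5.96923006e+01,  1.61003083e+00, -2.81486446e+01,
        1.26321864e-02,  6.68881374e-03, -2.36688919e-06]), 'tcp_pos': array([0.23561692, 0.63206671, 0.24452934]), 'orientation': array([-5.57499811e-01, -3.09156103e+00,  2.31169539e-03]), 'contact_force': array([-1.30101197, -0.14815479,  0.0801915 ]), 'moment': array([0.02591944, 0.00925687, 0.00606069]), 'gripper_force': 0.0, 'grip_width': 0.08531128485892239}
```

View pics/both.png

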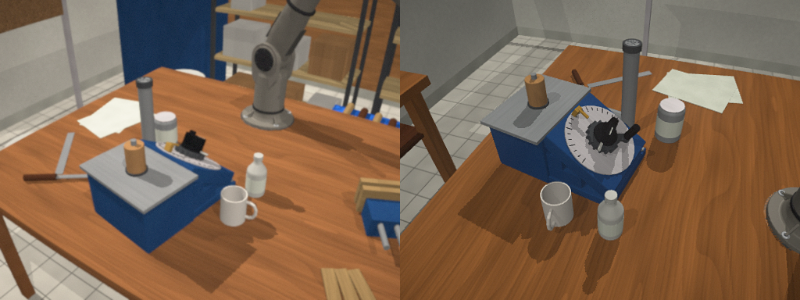

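Run:
```python
from h import *
z=load('d0');p=z['p']
cv2.imwrite('pics/d0c.png',cv2.resize(p[100:250,190:350,::-1],None,fx=4,fy=4,interpolation=cv2.INTER_CUBIC)[:,:])
P=cloud(z)
# dial points: bright and within region
g=p.min(2);m=(g>135)&(p.max(2).astype(int)-g<40);m[:125]=0;m[225:]=0;m[:,:200]=0;m[:,315:]=0
q=P[m];q=q[(q[:,2]>.04)]
for i in range(6):
    c=np.median(q,0) if i==0 else q.mean(0);n=np.linalg.svd(q-c)[2][2];n*=np.sign(n[2]);e=(q-c)@n
    q=q[abs(e)<max(.003,.02/(i+1))]
print(len(q),n,np.degrees(np.arccos(n[2])),q.mean(0),q.min(0),q.max(0))
```

```text
2101 [-0.52201176  0.08840167  0.84834478] 31.967907918502394 [0.62699663 0.00755848 0.13905297] [ 0.51353816 -0.10882334  0.07051805] [0.70245183 0.09482508 0.18867587]
```

View pics/d0c.png

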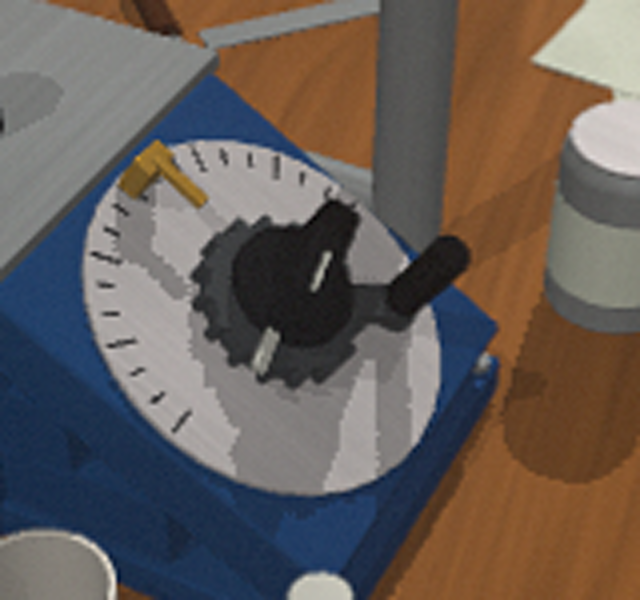

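```bash
cat >> h.py <<'E'
def onplane(z,uv,c,n,h):
    a=rays(z,uv)@z['T'][:3,:3].T;o=z['T'][:3,3]
    return o+a*(((c+n*h-o)@n)/(a@n))[:,None]
E
python3 - <<'E'
from h import *
from scipy.optimize import least_squares
z=load('d0');n=np.array([-0.52201176,0.08840167,0.84834478]);c0=np.array([0.627,0.00756,0.13905])
X=np.array([.5299*n[0]*0-n[0]*0,0,0]);hx=-n[:2]/np.linalg.norm(n[:2])
X=np.r_[hx*n[2],np.linalg.norm(n[:2])];Y=np.cross(n,X)
C=lambda a:np.array(a)/4.+[190-.375,100-.375]
rim=C([(83,268),(315,494),(441,365),(250,141),(140,375),(220,465),(400,460),(97,210)])
q=onplane(z,rim,c0,n,0);uv=np.c_[(q-c0)@X,(q-c0)@Y]
s=least_squares(lambda s:np.hypot(*(uv-s[:2]).T)-s[2],[0,0,.11])
print(s.x,s.fun*1e3)
D=c0+s.x[0]*X+s.x[1]*Y;print('D',D,'X',X,'Y',Y,'n',n, 'base',D-0)
for nm,p,h in [('tab',(205,203),28),('pt_white1',(262,368),25),('pt_white1in',(270,332),25),('w2a',(327,252),68),('w2b',(315,290),68),('post',(452,250),71),('postbase',(397,305),14)]:
    w=onplane(z,C([p]),D,n,h/1e3)[0];x,y=(w-D)@X,(w-D)@Y
    print(nm,w.round(4),x,y,'r',np.hypot(x,y),'cw deg',np.degrees(np.arctan2(-y,x)))
# clutter
P=cloud(z)
for nm,fn in(('s0',0),('d0',0)):
    Z=load(nm);P=cloud(Z).reshape(-1,3);col=Z['p'].reshape(-1,3)
    m=(P[:,2]>.03)&(P[:,2]<.4)&(abs(P[:,0]-.6)<.35)&(abs(P[:,1])<.4)&(Z['d'].ravel()>0)
    G=np.zeros((18,18),int);i=((P[m][:,0]-.3)/.033).astype(int);j=((P[m][:,1]+.3)/.033).astype(int);ok=(i>=0)&(i<18)&(j>=0)&(j<18)
    np.maximum.at(G,(i[ok],j[ok]),(P[m][ok][:,2]*1000).astype(int));print(G)
E
```

```text
[-0.01826072 -0.0307858   0.11156267] [ 3.66478452  3.42743618 -1.49616091 -0.47402885 -7.87118211  1.42904884
  0.00827067  1.31183165]
D [ 0.60658576 -0.02020701  0.12938197] X [ 0.83643559 -0.14164873  0.52944417] Y [ 1.66970711e-01  9.85961855e-01 -1.38777878e-17] n [-0.52201176  0.08840167  0.84834478] base [ 0.60658576 -0.02020701  0.12938197]
tab [ 0.6477 -0.0247  0.1882] 0.0661411313288224 0.0024221668501959023 r 0.06618546778339426 cw deg -2.09730231538241
pt_white1 [0.5922 0.0448 0.1432] -0.013895489202935273 0.06164446075712613 r 0.06319117155288193 cw deg -102.7029277570234
pt_white1in [0.5955 0.0214 0.1477] -0.0054774972584645115 0.03916293590039869 r 0.039544133882982224 cw deg -97.96198559868174
w2a [ 0.5726 -0.006   0.1872] 0.00016827536547028496 0.0083207369706642 r 0.008322438364662258 cw deg -88.8414302533534
w2b [0.5709 0.0208 0.1833] -0.007152473874087767 0.03447465067881315 r 0.0352087975078062 cw deg -101.72090187679663
post [ 0.5162 -0.0587  0.1615] -0.05311174503095384 -0.05308095035499136 r 0.07508957817714858 cw deg 135.01661512506348
postbase [ 0.5456 -0.0
[... 2104 characters left out ...]
105   0   0   0   0   0]
 [  0   0 337 336 146 154 154 170 175 175 150 134 130   0  97  96   0   0]
 [  0   0  83   0 171 172 174 169 198 169 159 155 139  97  98  97  85   0]
 [  0   0   0 181 188 188 187 209 209 183 179 171  31  97  95  96  81   0]
 [  0   0   0 184 186 186 189 188 194 188 188 188   0  96  97  97   0   0]
 [  0   0   0 185 186 186 185 186 185 185 186 186 184   0   0   0   0   0]
 [  0   0   0 186 185 185 190 269 258 185 185 185 184   0   0   0   0   0]
 [  0   0   0 185 185 186 269 284 270 185 185 185 184   0   0   0   0   0]
 [  0   0 185 186 186 184   0 269 268 186 186 186   0   0   0   0   0   0]
 [  0   0 186 185   0 184 186 187 186 185 186 185   0   0   0   0   0   0]]
```

```bash
cat >> h.py <<'E'
n=np.array([-0.52201176,0.08840167,0.84834478]);D=np.array([0.60658576,-0.02020701,0.12938197])
X=np.array([.83643559,-.14164873,.52944417]);Y=np.array([.166970711,.985961855,0])
def dl(t,yaw=None):
    "shift in tool axes (after no turn) to world TCP t; yaw needed to put tool y at angle"
    o=r.get_obs();M=R.from_rotvec(o['orientation']).as_matrix()
    print('t',o['clock'],'pos',o['tcp_pos'].round(4),'shift mm',(M.T@(np.array(t)-o['tcp_pos'])*1e3).round(1),'tool-y ang',np.degrees(np.arctan2(M[1,1],M[0,1])).round(2),'tilt',M[:,2].round(3))
E
python3 -c "
from h import *
dl([.57,.0,.33])"
```

```text
t 0.15 pos [0.2356 0.6321 0.2445] shift mm [-534.1 -475.6  -84.7] tool-y ang 69.56 tilt [-0.    -0.001 -1.   ]
```

arm_command(plan="0 0 -0.042 0; -0.02 -0.02 -0.042 0; -0.043 -0.038 0 0; -0.043 -0.038 0 0; -0.043 -0.038 0 0; -0.043 -0.038 0 0; -0.043 -0.038 0 0; -0.043 -0.038 0 0; -0.043 -0.038 0 0; -0.043 -0.038 0 0; -0.043 -0.038 0 0; -0.043 -0.038 0 0; -0.043 -0.038 0 0; -0.043 -0.038 0 0; 0 0 0 -5.4; 0 0 0 -5.4; 0 0 0 0", hand=1, grip_force=40)

```text
clock: 2.28
tcp_pos: [0.5716, -0.0009, 0.329]
orientation: [-0.266, -3.13, 0.0]
contact_force: [0.5, -0.3, 0.7]
grip_width: -0.0004
gripper_force: 0.0
```

```bash
python3 -c "
from h import *
dl([.57,.0,.33]);p,d=grab('wrist','w1')
cv2.imwrite('pics/w1b.png',cv2.resize(p[:,:,::-1],(800,600)))"
```

```text
t 2.275 pos [ 0.5716 -0.0009  0.329 ] shift mm [ 1.7  0.6 -1. ] tool-y ang 80.3 tilt [-0.001  0.    -1.   ]
```

View pics/w1b.png

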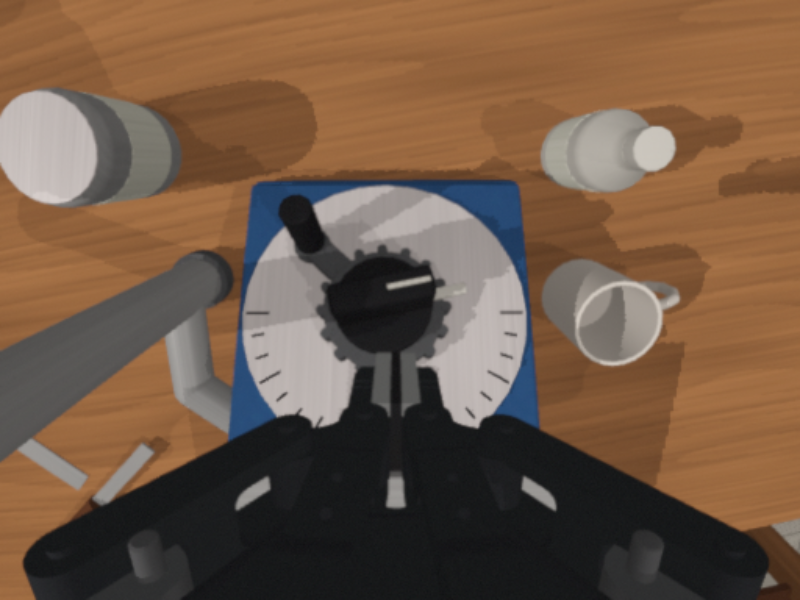

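Run:
```python
from h import *
from scipy.optimize import least_squares
z=load('w1');C=lambda a:(np.array(a)+.5)*.64-.5
rim=C([(383,185),(243,322),(527,318),(316,203),(450,203),(505,255),(262,258)])
q=onplane(z,rim,D,n,0);uv=np.c_[(q-D)@X,(q-D)@Y]
s=least_squares(lambda s:np.hypot(*(uv-s[:2]).T)-.112,[0,0]);print('dD',s.x*1e3,(s.fun*1e3).round(1))
w=world(z,C([(430,220),(490,350),(300,340),(380,225)]));print('plane h mm',((w-D)@n*1e3).round(1))
D2=D+s.x[0]*X+s.x[1]*Y
for nm,p,h in [('tip',(466,290),25),('pin',(435,292),25),('w2a',(387,287),68),('w2b',(431,279),68),('post',(297,210),71)]:
  for DD in(D,D2):
    w=onplane(z,C([p]),DD,n,h/1e3)[0];x,y=(w-DD)@X,(w-DD)@Y
    print(nm,(1e3*x).round(1),(1e3*y).round(1),'r',(1e3*np.hypot(x,y)).round(1),'cw',np.degrees(np.arctan2(-y,x)).round(1))
print(D,D2)
```

```text
dD [3.48370097 4.93954499] [ 1.6 -1.4 -0.1  0.8 -0.9 -2.  -1.5]
plane h mm [-1.4 -1.1 -2.2 -1.6]
tip -9.4 65.7 r 66.4 cw -98.2
tip -12.9 60.8 r 62.1 cw -102.0
pin -8.0 42.9 r 43.6 cw -100.5
pin -11.5 37.9 r 39.6 cw -106.8
w2a 1.0 8.6 r 8.6 cw -83.3
w2a -2.5 3.6 r 4.4 cw -124.5
w2b -4.3 36.6 r 36.8 cw -96.6
w2b -7.7 31.6 r 32.6 cw -103.8
post -51.5 -51.2 r 72.6 cw 135.2
post -55.0 -56.1 r 78.6 cw 134.4
[ 0.60658576 -0.02020701  0.12938197] [ 0.61032441 -0.01583027  0.1312264 ]
```

```bash
cat >> h.py <<'E'
D=np.array([0.6095,-0.0168,0.1300])
Xh=X[:2]/np.linalg.norm(X[:2]);Yh=Y[:2]
def toolshift(a,b,ang=80.3):
    a=np.array(a);b=np.array(b);y=np.array([np.cos(np.radians(ang)),np.sin(np.radians(ang)),0]);z=np.array([0,0,-1]);x=np.cross(y,z)
    return np.round(np.array([(b-a)@x,(b-a)@y,(b-a)@z])*1e3,1)
def path(T,ang=80.3):
    p=r.get_obs()['tcp_pos']
    for lab,t in T: print(lab,np.round(t,4),'tool mm',toolshift(p,t,ang));p=t
def barpeg(th,rr=.025,gap=0,lift=.005,hplane=.032):
    th=np.radians(th);b=np.cos(th)*X-np.sin(th)*Y; s=np.sin(th)*X+np.cos(th)*Y # s: ccw side
    bh=b[:2]/np.linalg.norm(b[:2]);m=np.array([-bh[1],bh[0]])
    pts=[D+n*h+b*l+s*.011 for h in(.032,.068) for l in (rr,)]
    smax=max((p[:2]-(D+n*.05+b*rr)[:2])@m for p in pts)
    half=.011*abs(m@Xh)+.0145*abs(m@Yh)
    c=(D+n*.05+b*rr)[:2]+m*(smax+half+gap)
    zt=max(hz(c+i*.011*Xh,hplane) for i in(-1,1))+lift
    return np.r_[c,zt+.014]
def hz(xy,h): 
    p=D+n*h; return p[2]-((xy-p[:2])@n[:2])/n[2]
E
python3 - <<'E'
from h import *
s=barpeg(-101,gap=.012)
T=[('hover',np.r_[s[:2],.30]),('down',s)]
T+=[(th,barpeg(th)) for th in(-101,-85,-70,-55,-40,-30,-20,-10)]
path(T)
print(D+n*.068)
E
```

```text
hover [0.5395 0.0127 0.3   ] tool mm [33.8  7.8 29.1]
down [0.5395 0.0127 0.1474] tool mm [  0.    0.  152.6]
-101 [0.5515 0.0126 0.1548] tool mm [-11.8   2.   -7.4]
-85 [0.5594 0.0193 0.159 ] tool mm [-6.6  7.9 -4.2]
-70 [0.5647 0.0246 0.1617] tool mm [-4.3  6.2 -2.7]
-55 [0.5722 0.0283 0.166 ] tool mm [-6.8  4.9 -4.3]
-40 [0.582  0.0294 0.1719] tool mm [-9.5  2.7 -5.9]
-30 [0.5894 0.0278 0.1766] tool mm [-7.6 -0.3 -4.7]
-20 [0.5969 0.024  0.1816] tool mm [-8.  -2.5 -5. ]
-10 [0.6036 0.0177 0.1864] tool mm [-7.7 -5.1 -4.8]
[ 0.5740032  -0.01078869  0.18768745]
```

arm_command(plan="0.034 0.008 0.029 0; 0 0 0.05 0; 0 0 0.05 0; 0 0 0.0525 0; -0.0118 0.002 -0.0074 0; -0.0066 0.0079 -0.0042 0; -0.0043 0.0062 -0.0027 0; -0.0068 0.0049 -0.0043 0; -0.0095 0.0027 -0.0059 0; 0 0 0 0")

```text
clock: 3.58
tcp_pos: [0.5838, 0.0309, 0.1754]
orientation: [0.263, 3.127, 0.003]
contact_force: [-2.4, 1.4, 2.1]
grip_width: -0.0005
gripper_force: 1.9
```

```bash
python3 -c "
from h import *
o=r.get_obs();print(o['contact_force'],barpeg(-40))
p,d=grab('side','d1');q,_=grab('wrist','w2')
a=cv2.resize(p[100:250,190:350,::-1],(400,375));b=cv2.resize(q[:,:,::-1],(400,300))
b=cv2.copyMakeBorder(b,0,75,0,0,0)
cv2.imwrite('pics/m1.png',np.hstack([a,b]))"
```

```text
[-2.38055396  1.38991504  2.0934864 ] [0.58201453 0.02935918 0.17186287]
```

View pics/m1.png

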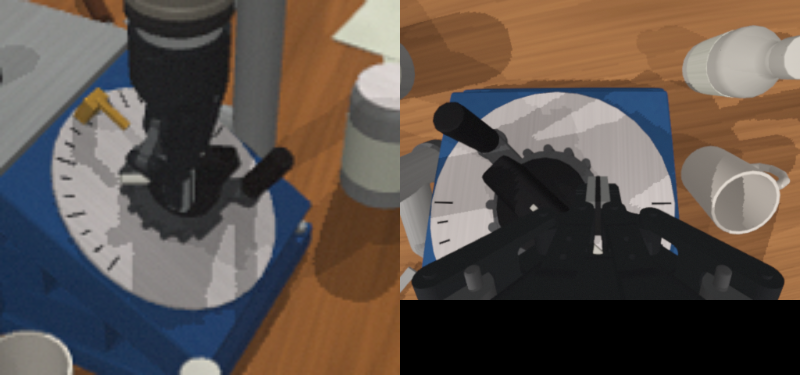

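arm_command(plan="-0.0076 -0.0003 -0.0047 0; -0.008 -0.0025 -0.005 0; -0.0077 -0.0051 -0.0048 0; 0 0 0 0; 0.003 0.02 0 0; 0 0 -0.05 0; 0 0 -0.05 0; -0.03 -0.02 -0.045 0; -0.03 -0.02 0 0; 0 0 0 0; 0 0 0 0", hand=0.2)

```text
clock: 5.05
tcp_pos: [0.6562, -0.0102, 0.3315]
orientation: [-0.263, -3.13, -0.0]
contact_force: [-0.5, -0.3, -0.1]
grip_width: 0.0341
gripper_force: 0.0
```

```bash
python3 -c "
from h import *
o=r.get_obs();print(o['contact_force'],o['grip_width'],o['tcp_pos'])
q,_=grab('wrist','w3')
cv2.imwrite('pics/w3b.png',cv2.resize(q[40:340,100:420,::-1],None,fx=2,fy=2,interpolation=cv2.INTER_CUBIC))"
```

```text
[-0.52452918 -0.25337122 -0.11790974] 0.03405035349938125 [ 0.65623983 -0.0101906   0.33154488]
```

View pics/w3b.png

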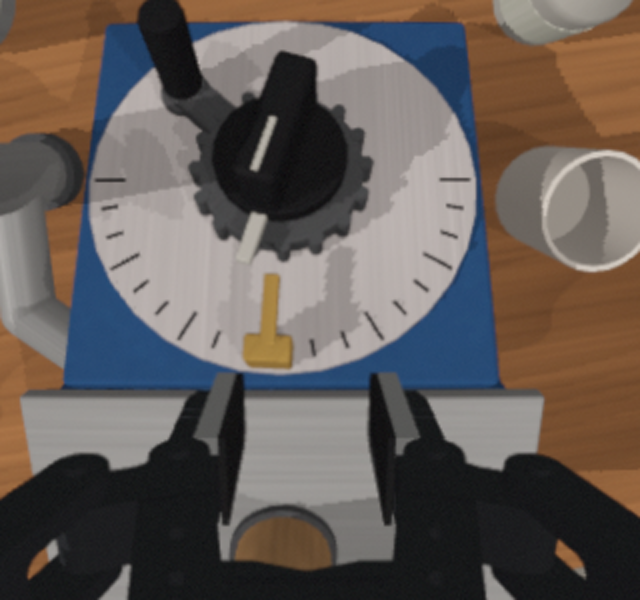

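```bash
cat > meas.py <<'E'
from h import *
from scipy.optimize import least_squares
def meas(fn,C,rim,pts,fit=True):
    z=load(fn);q=onplane(z,C(rim),D,n,0);uv=np.c_[(q-D)@X,(q-D)@Y]
    s=least_squares(lambda s:np.hypot(*(uv-s[:2]).T)-.112,[0,0]);print('dD',(s.x*1e3).round(1),(s.fun*1e3).round(1))
    for nm,p,h in pts:
      for DD in(D,D+s.x[0]*X+s.x[1]*Y):
        w=onplane(z,C([p]),DD,n,h/1e3)[0];x,y=(w-DD)@X,(w-DD)@Y
        print(nm,(1e3*x).round(1),(1e3*y).round(1),'r',(1e3*np.hypot(x,y)).round(1),'cw',np.degrees(np.arctan2(-y,x)).round(1))
E
python3 - <<'E'
from meas import *
C=lambda a:np.array(a)/2-.25+[100,40]
meas('w3',C,[(285,22),(89,185),(477,180),(160,330),(330,368),(420,320),(130,80),(430,72)],
 [('tip',(245,262),25),('pin',(258,214),25),('wb1',(271,118),68),('wb2',(256,168),68),('tab',(271,275),28),('tabout',(270,335),28),('post',(162,10),71)])
E
```

```text
dD [-2.2  1.7] [-2.6  0.4  0.1 -0.9  1.6  0.8  4.   2.8]
tip 58.6 -15.8 r 60.7 cw 15.1
tip 60.8 -17.5 r 63.3 cw 16.0
pin 32.4 -9.9 r 33.9 cw 16.9
pin 34.6 -11.5 r 36.5 cw 18.4
wb1 3.7 -1.1 r 3.9 cw 16.6
wb1 6.0 -2.8 r 6.6 cw 25.0
wb2 29.3 -7.3 r 30.2 cw 14.0
wb2 31.6 -9.0 r 32.8 cw 15.9
tab 66.4 -2.4 r 66.5 cw 2.1
tab 68.7 -4.1 r 68.8 cw 3.4
tabout 96.7 -2.4 r 96.7 cw 1.4
tabout 98.9 -4.1 r 99.0 cw 2.4
post -55.9 -55.4 r 78.7 cw 135.3
post -53.7 -57.1 r 78.3 cw 133.2
```

arm_command(plan="0.0373 -0.0072 0 0; 0.0373 -0.0072 0 0; 0 0 0 7.5; 0 0 0 7.5; 0 0 0.05 0; 0 0 0.05 0; 0 0 0.0575 0; 0 0 0 0", hand=-0.25)

```text
clock: 6.1
tcp_pos: [0.577, -0.0117, 0.1709]
orientation: [-0.666, -3.062, 0.004]
contact_force: [-0.8, -0.0, 0.7]
grip_width: 0.0535
gripper_force: 0.0
```

arm_command(plan="0 0 0 0; 0 0 0 0; 0 0 0 0; 0 0 0 0; 0 0 0 0", hand=1, grip_force=20)

```text
clock: 6.72
tcp_pos: [0.582, -0.0129, 0.177]
orientation: [0.67, 3.065, 0.003]
contact_force: [-2.1, -0.0, 7.1]
grip_width: 0.0249
gripper_force: 19.3
```

```bash
python3 -c "
from h import *
dl(D+n*.056);o=r.get_obs();print(o['contact_force'],o['moment'],o['gripper_force'])"
```

```text
t 6.725 pos [ 0.582  -0.0129  0.177 ] shift mm [ 2.1  0.2 -0.5] tool-y ang 65.35 tilt [ 0.004  0.001 -1.   ]
[-2.13583952 -0.03999789  7.12350254] [0.30807443 0.36819076 0.1919086 ] 19.297151353675872
```

arm_command(plan="0 0 -0.004 -3; 0 0 0 -3.5; 0 0 0 -3.5; 0 0 0 -3; 0 0 0 0; 0 0 0 0; 0 0 0 0")

```text
clock: 7.6
tcp_pos: [0.5812, -0.0122, 0.1793]
orientation: [0.318, 3.124, 0.002]
contact_force: [-0.8, 4.0, 5.0]
grip_width: 0.0214
gripper_force: 21.2
```

```bash
python3 -c "
from h import *
dl(D+n*.056);o=r.get_obs();print(o['contact_force'],o['moment'],o['gripper_force'],o['grip_width'])"
```

```text
t 7.6 pos [ 0.5812 -0.0122  0.1793] shift mm [1.  0.1 1.8] tool-y ang 78.37 tilt [ 0.002  0.001 -1.   ]
[-0.77175734  4.01476546  4.99730892] [1.01633066 0.09229669 0.15184154] 21.184049248695374 0.0213925846163738
```

Flush grip (21.4 mm). Release, rise and look from the same vantage point.

arm_command(plan="0 0 0 0; 0 0 0 0; 0 0 -0.05 0; 0 0 -0.05 0; -0.035 0.007 -0.05 0; -0.035 0.007 0 0; 0 0 0 0; 0 0 0 0", hand=-0.2)

```text
clock: 8.6
tcp_pos: [0.6509, -0.0141, 0.3272]
orientation: [-0.32, -3.123, 0.002]
contact_force: [-0.9, 0.6, -0.2]
grip_width: 0.0515
gripper_force: 0.0
```

```bash
python3 -c "
from h import *
o=r.get_obs();print(o['contact_force'],o['grip_width'],o['tcp_pos'])
q,_=grab('wrist','w4')
cv2.imwrite('pics/w4b.png',cv2.resize(q[30:230,130:350,::-1],None,fx=3,fy=3,interpolation=cv2.INTER_CUBIC))"
```

```text
[-0.90381068  0.62661819 -0.23236726] 0.05145513952110345 [ 0.65088414 -0.01407517  0.32720716]
```

View pics/w4b.png

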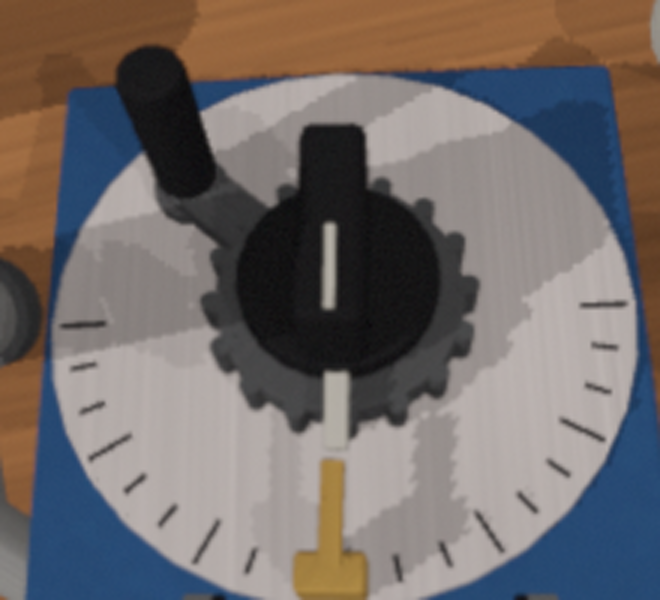

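Run:
```python
from meas import *
z=load('w4');p=z['p'].astype(int)
# subpixel tip centres by rows in full image
def cen(row,lo,hi,f):
    w=f(p[row,lo:hi]).clip(0);return (w*np.arange(lo,hi)).sum()/w.sum(),w.sum()
wh=lambda a:a.min(1)-np.median(a.min(1))*0-165
for v in range(155,180,3): print(v,p[v,230:256].min(1))
br=lambda a:(a[:,0]-a[:,2])-40
for v in range(184,210,4): print(v,cen(v,225,260,br))
```

```text
155 [ 67  58  50  43  41  39  34  62 132 160 162 162 161 162 160 139  89  39
  30  31  33  39  45  46  53  55]
158 [ 72  71  68  66  66  66  67  85 140 163 165 164 164 165 164 146 106  71
  60  56  58  56  56  56  56  58]
161 [ 71  69  66  67  66  66  67  86 140 164 165 164 164 164 163 141  97  62
  55  56  56  57  56  56  56  58]
164 [ 73  70  67  66  66  65  67  86 140 163 165 164 164 165 163 140  96  68
  60  57  57  58  59  59  60  60]
167 [ 70  58  50  50  54  58  60  84 140 164 165 165 165 165 163 139  93  62
  56  51  47  46  48  51  51  49]
170 [ 46  42  48  82  94  90  88 115 150 164 165 166 165 165 162 138  93  64
  54  63  77  86  94 108 116 125]
173 [ 63  94 138 157 166 170 169 164 164 166 166 165 165 165 162 137  87  55
  59 102 144 159 164 163 160 165]
176 [164 168 169 169 170 170 169 165 164 166 166 166 166 165 162 142 118 131
 152 166 170 171 169 170 170 169]
179 [163 168 169 169 170 171 169 164 159 154 152 152 147 148 151 147 159 171
 172 171 171 170 170 170 171 169]
184 (np.float64(240.25479452054793), np.int64(365))
188 (np.float64(240.24242424242425), np.int64(396))
192 (np.float64(240.14285714285714), np.int64(406))
196 (np.float64(240.05398457583547), np.int64(389))
200 (np.float64(239.82382133995037), np.int64(403))
204 (np.float64(239.8308823529412), np.int64(408))
208 (np.float64(239.64028776978418), np.int64(417))
```

arm_command(plan="0.0343 -0.006 0 0; 0.0344 -0.0062 0 0; 0 0 0.05 1.2; 0 0 0.05 0; 0 0 0.048 0; 0 0 0 0; 0 0 0 0")

```text
clock: 9.52
tcp_pos: [0.5828, -0.0118, 0.1821]
orientation: [0.352, 3.12, 0.001]
contact_force: [-0.1, -0.9, 1.1]
grip_width: 0.051
gripper_force: 0.0
```

arm_command(plan="0 0 0 0; 0 0 0 0; 0 0 0 0; 0 0 0 0; 0 0 0 0", hand=1, grip_force=30)

```text
clock: 10.15
tcp_pos: [0.5831, -0.0124, 0.1825]
orientation: [0.351, 3.119, 0.0]
contact_force: [-1.8, -2.0, 6.5]
grip_width: 0.0215
gripper_force: 29.8
```

arm_command(plan="0 0 0 0; 0 0 0 0; 0 0 -0.05 0; 0 0 -0.05 0; -0.035 0.007 -0.05 0; -0.035 0.007 0 0; 0 0 0 0; 0 0 0 0", hand=-0.2)

```text
clock: 11.15
tcp_pos: [0.6526, -0.0134, 0.3294]
orientation: [-0.351, -3.12, 0.001]
contact_force: [0.4, 0.0, 0.3]
grip_width: 0.0513
gripper_force: 0.0
```

Run:
```python
from meas import *
dl([0,0,0]);q,_=grab('wrist','w5');p=q.astype(int)
cv2.imwrite('pics/w5b.png',cv2.resize(q[140:215,210:285,::-1],None,fx=6,fy=6,interpolation=cv2.INTER_CUBIC))
br=(p[:,:,0]-p[:,:,2])[150:215,215:275]
for v in range(150,214,4):
    w=(p[v,215:275,0]-p[v,215:275,2]-40).clip(0);print(v,round((w*np.arange(215,275)).sum()/max(w.sum(),1),2),w.sum())
for v in(158,162,166): print(v,p[v,228:256].min(1))
```

```text
t 11.15 pos [ 0.6526 -0.0134  0.3294] shift mm [ 638.6 -131.9  330.7] tool-y ang 77.14 tilt [-0.002 -0.    -1.   ]
150 0.0 0
154 0.0 0
158 0.0 0
162 0.0 0
166 0.0 0
170 0.0 0
174 0.0 0
178 0.0 0
182 239.47 339
186 239.39 408
190 239.39 407
194 239.26 393
198 239.2 400
202 239.13 409
206 239.14 407
210 239.17 420
158 [ 72  72  71  68  66  66  68  73 119 153 165 165 165 165 162 154 121  74
  57  56  57  57  56  57  57  57  57  57]
162 [ 73  71  67  66  65  66  65  76 122 154 165 165 165 164 164 154 120  74
  57  56  57  58  58  57  58  58  60  57]
166 [ 73  65  52  48  55  57  57  67 118 155 165 165 165 165 163 157 123  76
  60  56  49  47  47  47  47  50  56  59]
```

View pics/w5b.png

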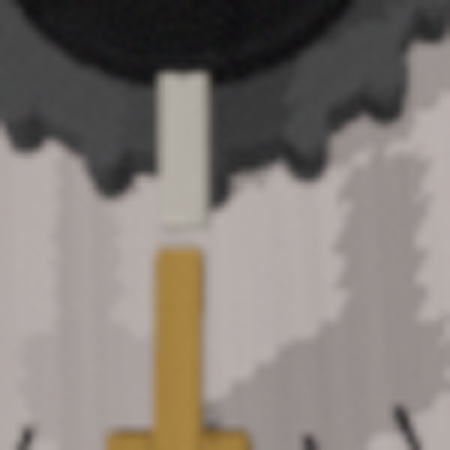

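```bash
cat >> h.py <<'E'
def postpeg(phi,gap=0,eng=.015,ang=77.1,rr=.08):
    f=np.radians(phi);P=lambda h,r_=rr:D+n*h+r_*(np.cos(f)*X-np.sin(f)*Y)
    t=-np.sin(f)*X-np.cos(f)*Y;th=t[:2]/np.linalg.norm(t[:2])
    top=P(.071);zt=top[2]-eng
    a=np.linspace(0,2*np.pi,90);e=np.cos(a)[:,None]*X+np.sin(a)[:,None]*Y
    B=np.vstack([P(h)+.012*e for h in np.linspace(.03,.071,42)]);B=B[B[:,2]>=zt]
    ref=P(.071-eng/2/n[2])[:2]
    sup=max(-(B[:,:2]-ref)@th)
    y=np.array([np.cos(np.radians(ang)),np.sin(np.radians(ang))]);x=np.array([-y[1],y[0]])
    half=.011*abs(th@x)+.0145*abs(th@y)
    return np.r_[ref-th*(sup+half+gap),zt+.014]
E
python3 - <<'E'
from h import *
s=postpeg(135,gap=.012)
path([('hover',np.r_[s[:2],.3]),('down',s)]+[(f,postpeg(f)) for f in(135,145,155,165,175,185,195,205,215,225,235,243,248,252)],77.1)
E
```

```text
hover [ 0.5438 -0.0987  0.3   ] tool mm [  86.9 -107.3   29.6]
down [ 0.5438 -0.0987  0.1593] tool mm [  0.    0.  140.7]
135 [ 0.5377 -0.0883  0.1593] tool mm [8.3 8.7 0. ]
145 [ 0.5265 -0.0781  0.1545] tool mm [13.2  7.5  4.7]
155 [ 0.5173 -0.0654  0.1508] tool mm [11.8 10.4  3.7]
165 [ 0.5106 -0.0508  0.1483] tool mm [ 9.8 12.7  2.5]
175 [ 0.5066 -0.0349  0.147 ] tool mm [ 7.5 14.6  1.3]
185 [ 0.5051 -0.0194  0.147 ] tool mm [ 4.9 14.8  0. ]
195 [ 0.5048 -0.0068  0.1483] tool mm [ 3.1 12.2 -1.3]
205 [0.5061 0.006  0.1508] tool mm [ 1.5 12.8 -2.5]
215 [0.5093 0.0189 0.1545] tool mm [-0.2 13.3 -3.7]
225 [0.5143 0.0316 0.1593] tool mm [-2.1 13.4 -4.7]
235 [0.5215 0.0436 0.1649] tool mm [-4.3 13.3 -5.7]
243 [0.5288 0.0525 0.17  ] tool mm [-5.2 10.3 -5.1]
248 [0.5342 0.0575 0.1734] tool mm [-4.1  6.1 -3.4]
252 [0.5389 0.0612 0.1761] tool mm [-3.8  4.6 -2.8]
```

arm_command(plan="0.03 -0.036 0.01 0; 0.03 -0.036 0.01 0; 0.0269 -0.0353 0.01 0; 0 0 0.05 0; 0 0 0.05 0; 0 0 0.0407 0; 0 0 0 0; 0.0083 0.0087 0 0; 0.0132 0.0075 0.0047 0; 0.0118 0.0104 0.0037 0; 0.0098 0.0127 0.0025 0; 0.0075 0.0146 0.0013 0; 0 0 0 0", hand=1)

```text
clock: 12.82
tcp_pos: [0.5068, -0.0326, 0.1471]
orientation: [-0.346, -3.121, -0.001]
contact_force: [0.1, 0.5, 0.3]
grip_width: -0.0001
gripper_force: 0.0
```

```bash
python3 -c "
from h import *
o=r.get_obs();print(o['contact_force'],o['tcp_pos'])
p,d=grab('side','d2');q,_=grab('wrist','w6')
a=cv2.resize(p[100:250,190:350,::-1],(400,375));b=cv2.resize(q[:,:,::-1],(400,300))
b=cv2.copyMakeBorder(b,0,75,0,0,0)
cv2.imwrite('pics/m2.png',np.hstack([a,b]))"
```

```text
[0.10034293 0.52071253 0.32942973] [ 0.50677843 -0.03264061  0.14710882]
```

View pics/m2.png

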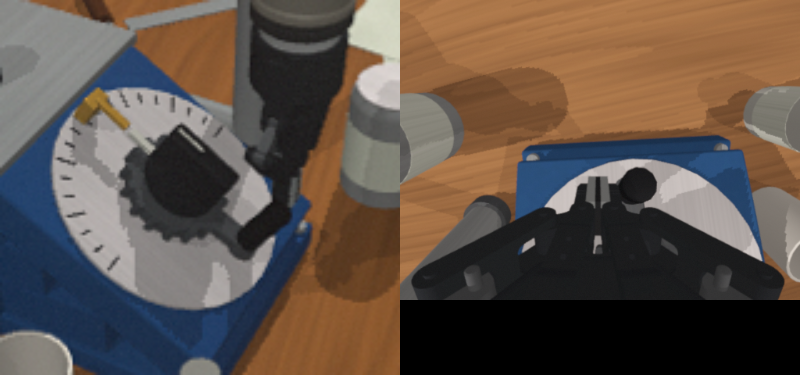

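arm_command(plan="0.0049 0.0148 0 0; 0.0031 0.0122 -0.0013 0; 0.0015 0.0128 -0.0025 0; -0.0002 0.0133 -0.0037 0; -0.0021 0.0134 -0.0047 0; -0.0043 0.0133 -0.0057 0; -0.0026 0.0052 -0.0025 0; -0.0026 0.0051 -0.0026 0; 0 0 0 0")

```text
clock: 14.05
tcp_pos: [0.53, 0.0531, 0.1705]
orientation: [-0.351, -3.122, -0.001]
contact_force: [-1.1, -0.5, 0.9]
grip_width: 0.0004
gripper_force: 0.8
```

arm_command(plan="-0.002 0.003 -0.0017 0; -0.0021 0.0031 -0.0017 0; 0 0 0 0")

```text
clock: 14.42
tcp_pos: [0.5355, 0.0576, 0.1739]
orientation: [0.351, 3.121, 0.0]
contact_force: [-2.1, -2.1, 0.3]
grip_width: -0.0001
gripper_force: 1.0
```

arm_command(plan="-0.0019 0.0023 -0.0014 0; -0.0019 0.0023 -0.0014 0; 0 0 0 0; 0 0 0 0")

```text
clock: 14.92
tcp_pos: [0.538, 0.0604, 0.1757]
orientation: [-0.352, -3.118, 0.003]
contact_force: [-5.0, -4.4, -1.3]
grip_width: -0.0
gripper_force: 3.0
```

arm_command(plan="-0.002 0.0015 -0.001 0; -0.002 0.001 -0.001 0; 0 0 0 0; 0 0 0 0")

```text
clock: 15.42
tcp_pos: [0.539, 0.0607, 0.1759]
orientation: [-0.352, -3.11, 0.007]
contact_force: [-10.5, -6.1, -3.5]
grip_width: -0.0003
gripper_force: 6.3
```

arm_command(plan="0.01 -0.006 0 0; 0.012 -0.008 0 0; 0 0 -0.05 0; 0 0 -0.05 0; 0 0 -0.053 0; -0.05 -0.01 0 0; -0.05 -0.02 0 0; -0.05 -0.02 0 0; 0 0 0 0; 0 0 0 0", hand=-0.2)

```text
clock: 16.68
tcp_pos: [0.655, -0.0276, 0.3318]
orientation: [0.351, 3.121, 0.001]
contact_force: [0.2, -0.2, 0.5]
grip_width: 0.0512
gripper_force: 0.0
```

```bash
python3 -c "
from h import *
o=r.get_obs();print(o['contact_force'],o['tcp_pos'])
q,_=grab('wrist','w7')
cv2.imwrite('pics/w7b.png',cv2.resize(q[0:240,110:400,::-1],None,fx=2.5,fy=2.5,interpolation=cv2.INTER_CUBIC))"
```

```text
[ 0.15927385 -0.19051243  0.53461381] [ 0.65495867 -0.02763699  0.33181619]
```

View pics/w7b.png

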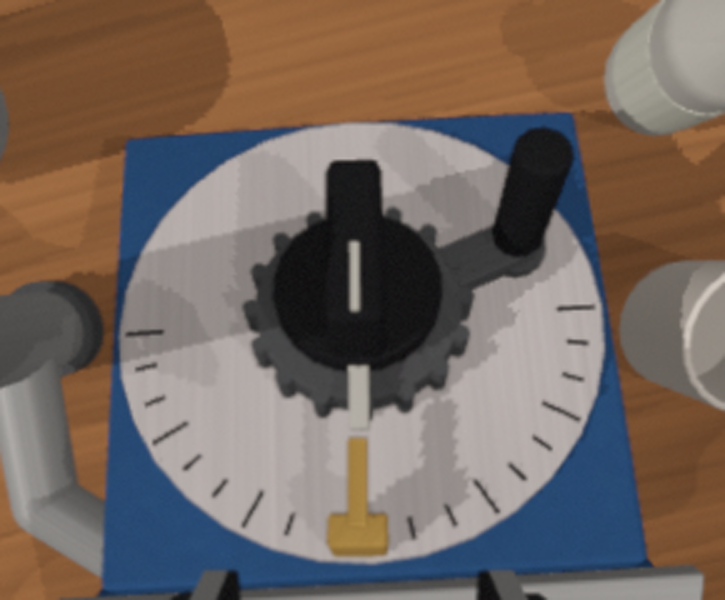

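Run:
```python
from meas import *
C=lambda a:np.array(a)/2.5-.3+[110,0]
meas('w7',C,[(360,123),(120,330),(605,310),(190,495),(360,562),(540,480)],[('post',(543,152),71),('base',(520,245),13),('tip',(359,429),25),('tab',(357,439),28)])
```

```text
dD [-1.6  1.4] [-1.8 -0.2  0.9 -0.9  0.6 -2.4]
post -29.4 73.9 r 79.5 cw -111.7
post -27.8 72.5 r 77.6 cw -111.0
base -26.8 75.7 r 80.3 cw -109.5
base -25.2 74.3 r 78.5 cw -108.8
tip 61.2 -1.4 r 61.2 cw 1.3
tip 62.7 -2.7 r 62.8 cw 2.5
tab 66.3 -2.3 r 66.4 cw 2.0
tab 67.9 -3.7 r 68.0 cw 3.1
```

```bash
python3 -c "
from h import *
print(ticket.hand_in())"
```

```text
the job is handed in; nothing more can be done
None
```

The job is handed in: the pointer stands within about 1° of the brass tab, the lock ring is against its end stop (measured 248°, stop at 247.6°), the tab, glue bottle, mug and tin were not touched, and the arm finished clear at 16.7 s.

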